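# Brush out the sample beaker

### The arm

A 7-joint arm with a two-finger parallel gripper is mounted at the origin on a cart in front of the work surface, level with it; the furniture and walls round the work are solid. World frame = base frame: x ahead of the robot, y to its left, z up, the work surface at z = 0. Lengths are in m, angles in rad, forces in N, time in s.
With the tool pointing down it reaches from about 0.425 to 0.875 m from the base axis. Payload 4.7 kg.
Tool frame: the origin (TCP) lies between the finger pads; the fingertips stand ctrl.tip_reach ahead of it and the grasp point (between the pads) lies 5 mm behind it (ctrl.tip_reach is the distance from the TCP to the fingertips, in m); z points along the fingers, y is the direction in which the jaws open and shut (so a half turn about z gives the same grasp; the last joint's range is limited). The gripper opens to 87 mm and grips with 3 to 60 N. Pads are 19 mm wide; open, the fingers measure 117 mm over their backs; the gripper's body (75 mm by 190 mm) begins 51 mm behind the grasp point.
Start: joints at [-1.303, 0.321, -0.07, 1.45, 0.023, 1.371, -0.057], TCP at [0.163, 0.629, 0.237] pointing down, gripper open.
Joint ranges: [-2.86, 2.86], [-0.3, 2.09], [-1.38, 1.24], [0.06, 2.45], [-1.56, 4.7], [0.09, 2.05], [-2.69, 2.69]. Speed limits (rad/s): [2.57, 2.57, 3.14, 3.14, 3.14, 3.14, 3.14].

### API

Orientations are given as a rotation vector (axis times angle).
In Python, from bench import ctrl gives the robot as it stands.
- The arm moves only by the shell command python3 -m handwheel 'ROWS' [FORCE]. ROWS is JSON, a list of rows, each a list of 7 numbers: the shift along the tool's x, y, z in mm, then the turn, a rotation vector about the tool's x, y, z in rad, then the gripper's target within -1 to 1 (shut at 1, half-way at 0, fully open at -1). In form: [[dx, dy, dz, ax, ay, az, grip], ...]. A call has 1 to 12 rows; each row is the pose to reach, as a shift and turn from the pose commanded when the call began, along the tool's axes at that moment; what a row does not reach only later rows make up. A row lasts 1/8 s, in which the tool goes at most 62.5 mm and 10.7 degrees, less where a joint would pass 70% of its speed; a pose out of reach is approached as far as the arm can. A call with a gripper value outside its range is refused whole. The fingers move at their own pace and stop on an object; FORCE is the grip in N (left out, the last holds). Time passes only in rows, so rows that repeat a pose let the fingers close. It gives the time, the measured TCP pose, the force and the opening at its end, in the units of the state.
- ctrl.get_state(): the state, without advancing time (a new reading comes with each control period).
- ctrl.get_image(name): name is "scene" or "top"; returns the picture (400x640x3 uint8, red, green, blue); there is no depth.
- ctrl.camera_model(name): a dict with "mtx" (3x3 intrinsics, pixels), "k1" (the pictures are not rectified: a ray, as slopes to the right and down, at radius r is drawn at 1 + k1 r^2 times it, then the intrinsics apply), "xyz" and "orientation" of the camera in the world. Camera axes: x right, y up, looking along -z (the intrinsics and any distortion apply to the point x, -y, -z); pixel columns grow to the right and rows downward; lengths in m; the calibration is good to about 2 mm. A picture is of the moment at which its call begins. camera_model takes no time and is no camera call.
- ctrl.close_job(): hands the job in, once; it reports no verdict.
The state is a dict: "time": time; "joint_positions": joint angles; "qd": joint speeds; "joint_torque": joint torques, N m; "position": TCP position; "tool_rot": TCP orientation; "ft_force": force on the tool from outside, world axes, zero at the start; "torque": the same for the moment, N m; "grip_width": opening from 0.0 (shut) to 1.0 (fully open).
Only numpy, scipy, OpenCV 4.12 (cv2) and the standard library are available. Lean on these libraries where they do the work, as an engineer would, in place of code of your own. Each camera call takes 0.05 s, during which the arm holds its last target.

### The job

Take the cup brush by its blue handle out of its grey holder and brush out the white beaker with the blue rim: push the brush head right down to the bottom of the beaker, draw it up nearly to the rim, and push it down to the bottom once more. Then stand the brush, head down, back in its holder and let go. Leave the beaker standing where it is and do not disturb the brown cardboard tube.

Things in the scene. Friction and masses are not known exactly. Their poses are not given: they have to be found in the camera images.
- brush_grip (a point): Centre of the blue round handle of the cup brush, the place to grasp. The brush (80 g, 206 mm long) stands upright, head down, in the holder. From the bottom up: round white bristle head 30 mm in diameter and 72 mm tall, quite stiff, with a flat end; thin steel stem; blue handle 21 mm in diameter from 132 to 193 mm above the head's end. This point is 165 mm above the head's end on the brush's axis; z runs along the brush to the handle's top. Any grasp yaw will do.
- brush_tip (a point): Centre of the flat lower end of the brush's head, 165 mm below the grasp point on the axis.
- beaker_floor (a point): Centre of the beaker's inside floor, 6 mm above the surface, on its axis. White plastic beaker with a blue rim, open above, 95 mm tall, 90 mm across the rim, loose, about 0.25 kg. Round inside, narrowing downwards: inner radius about 40 mm at the rim, 33 mm at the floor. The rim is 89 mm above this point. Its loop handle sticks out along -y of this frame, to 73 mm from the axis; z is up.
- holder_floor (a point): Centre of the inside floor of the brush holder, 6 mm above the surface. Grey plastic cup, open above, 75 mm tall, fixed to the worktop by a round flange 90 mm across; round inside, narrowing downwards: inner radius 29 mm at the mouth, 20 mm at the floor. The mouth is 69 mm above this point.
- core_tube_center (a point): Centre of the brown cardboard tube (open ring 92 mm across, 70 mm tall, loose, standing on end), 35 mm above the surface: a bystander of the beaker's size, to be left alone. It and the beaker stand to the left of the holder, either one nearer to it.
Not all that is in view belongs to the job. There is more than one size of the part that bears brush_grip; the job needs the smaller.

How it is judged:
On the way, in this order (a step that is already met when the one before it is completed fails the run):
1. the brush head reaches the bottom of the beaker (its end within 18 mm of the inside floor) (z of brush_tip in the frame of beaker_floor between -0.005 and 0.018 m and horizontal distance between brush_tip and beaker_floor below 0.018 m), for 0.1 s.
2. the brush is drawn up inside the beaker (its end 40 to 90 mm above the inside floor, within 32 mm of the beaker's axis) (z of brush_tip in the frame of beaker_floor between 0.04 and 0.09 m and horizontal distance between brush_tip and beaker_floor below 0.032 m), for 0.05 s.
3. the brush head reaches the bottom of the beaker again (all of step 1), for 0.1 s.
At the end, for the whole second after the job is handed in: The brush stands head down in its holder, its end within 20 mm of the middle and 15 mm of the floor of the holder, leaning less than 20 degrees; the beaker stands upright within 40 mm of where it was, and the cardboard tube upright within 30 mm of where it was (horizontal distance between brush_tip and holder_floor below 0.02 m and z of brush_tip in the frame of holder_floor below 0.015 m and angle between brush_tip's own z axis and vertical below 0.35 rad and angle between each of beaker_floor, core_tube_center's own z axis and vertical below 0.12 rad and distance of beaker_floor from where it was at the start of the episode below 0.04 m and distance of core_tube_center from where it was at the start of the episode below 0.03 m); the robot touches nothing.
It fails at once if the beaker is tipped by more than 25 degrees (angle between beaker_floor's own z axis and vertical above 0.44 rad).
It fails at once if the cardboard tube is moved by more than 30 mm (distance of core_tube_center from where it was at the start of the episode above 0.03 m).
It also fails if it takes over 58 s, if anything falls off the work surface, if the arm or the gripper's body presses on something with over 40 N, if the wrist force passes 120 N, or if a joint passes its speed limit or range.

## Working session

There is one attempt and no reset: what is moved stays moved. The work goes in short steps, Python scripts to look and compute and a shell command to move; the robot and the scene stay as the last step left them, time stands still between calls to the robot, and variables do not carry over. Pictures are saved under pics/ and viewed, and the job is handed in when it is done.

```bash
mkdir -p pics; ls
python3 - <<'E'
from bench import ctrl
import cv2
for n in("scene","top"):
    cv2.imwrite(f"pics/{n}0.png",ctrl.get_image(n)[:,:,::-1])
    print(ctrl.camera_model(n))
print(ctrl.get_state(),ctrl.tip_reach)
E
```

```text
pics
{'mtx': array([[374.48036665,   0.        , 317.93867573],
       [  0.        , 374.48036665, 198.88170642],
       [  0.        ,   0.        ,   1.        ]]), 'k1': -0.04781327883078511, 'xyz': array([ 0.09248809, -0.26198413,  0.72048256]), 'orientation': array([ 0.74607442, -0.32727964, -0.73051386])}
{'mtx': array([[415.46516483,   0.        , 323.08883855],
       [  0.        , 415.46516483, 199.78057559],
       [  0.        ,   0.        ,   1.        ]]), 'k1': 0.021041275677131203, 'xyz': array([0.41707628, 0.15514892, 1.0674853 ]), 'orientation': array([ 0.06794773, -0.08640505, -1.57748456])}
{'time': 0.1, 'joint_positions': array([-1.30286696,  0.32174236, -0.07006861,  1.45154456,  0.0226017 ,
        1.37079549, -0.05690192]), 'qd': array([-0.00040599, -0.00114428,  0.00056129, -0.00310402, -0.00117723,
       -0.00050502, -0.00028507]), 'joint_torque': array([ 2.75221475e-05, -4.92570412e+01, -4.05616164e-01, -3.13398921e+01,
       -6.42000418e-02,  3.93367920e-02,  6.30816180e-05]), 'position': array([0.16316178, 0.62870662, 0.2355792 ]), 'tool_rot': array([-3.97613010e-01, -3.11621069e+00,  2.66920638e-03]), 'ft_force': array([ 0.52031303,  0.04157506, -0.24939653]), 'torque': array([-0.00610518, -0.05850221, -0.00553524]), 'grip_width': 1.001226238912721} 0.014
```

View pics/scene0.png

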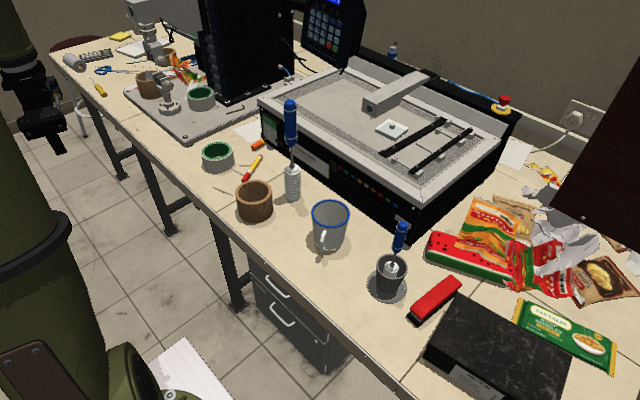

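View pics/top0.png

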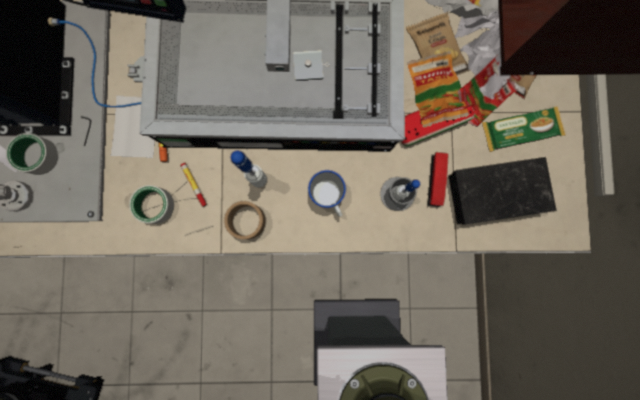

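The scene image shows two blue-handled brushes. The small one stands in the grey holder, with its handle at about (400,235) in scene and (405,188) in top. A larger one stands free at about (291,120) in scene. The beaker is at (330,225), its loop handle facing the robot, and the brown tube is at (254,200). The brush in the holder fits the description, so I'll confirm it with a crop and measure.

```bash
cat > h.py <<'E'
import numpy as np,cv2
from scipy.spatial.transform import Rotation as R
from bench import ctrl
def proj(n,P):
    c=ctrl.camera_model(n);p=R.from_rotvec(c['orientation']).inv().apply(np.atleast_2d(P)-c['xyz'])
    s=np.c_[p[:,0],-p[:,1]]/-p[:,2:];s=s*(1+c['k1']*(s**2).sum(1,keepdims=True))
    return s*[c['mtx'][0,0],c['mtx'][1,1]]+c['mtx'][:2,2]
def ray(n,uv):
    c=ctrl.camera_model(n);s=cv2.undistortPoints(np.array(uv,float).reshape(-1,1,2),c['mtx'],np.array([c['k1'],0,0,0.]))[:,0]
    d=R.from_rotvec(c['orientation']).apply(np.c_[s[:,0],-s[:,1],-np.ones(len(s))])
    return c['xyz'],d/np.linalg.norm(d,axis=1,keepdims=True)
def onz(n,uv,z):
    o,d=ray(n,uv);return o+d*((z-o[2])/d[:,2:])
def tri(a,b):
    o1,d1=ray('scene',a);o2,d2=ray('top',b);d1=d1[0];d2=d2[0]
    A=np.c_[d1,-d2];t=np.linalg.lstsq(A,o2-o1,rcond=None)[0]
    p,q=o1+t[0]*d1,o2+t[1]*d2;return (p+q)/2,np.linalg.norm(p-q)
E
python3 - <<'E'
from h import *
S=cv2.imread('pics/scene0.png');T=cv2.imread('pics/top0.png')
a=cv2.resize(S[190:310,280:450],None,fx=4,fy=4,interpolation=2)[:, :680];b=cv2.resize(T[150:230,290:450],None,fx=4,fy=4,interpolation=2)
cv2.imwrite('pics/cropS.png',a);cv2.imwrite('pics/cropT.png',b)
for n,I in(('scene',S),('top',T)):
    h=cv2.cvtColor(I,cv2.COLOR_BGR2HSV);m=cv2.inRange(h,(100,110,50),(125,255,255))
    k,l,st,ce=cv2.connectedComponentsWithStats(m)
    for i in range(1,k):
        if st[i,4]>25: print(n,st[i],ce[i].round(1))
E
```

```text
scene [327   0  14   5  44] [334.8   1.4]
scene [388  51   9   7  27] [392.3  54.4]
scene [94 66 18  9 75] [103.5  69.8]
scene [448  80  51  24 101] [473.2  92.2]
scene [284 100  12  11 102] [289.5 104.9]
scene [284 112  13  35 343] [290.2 127.1]
scene [311 200  39  28 186] [330.6 215. ]
scene [393 221  15  32 274] [399.9 235.7]
top [ 58  19  50  88 171] [85.6 58.2]
top [231 151  20  20 182] [239.4 158.9]
top [309 171  36  37 127] [327.2 189.5]
top [406 180  14  11  79] [412.9 184.6]
```

View pics/cropS.png

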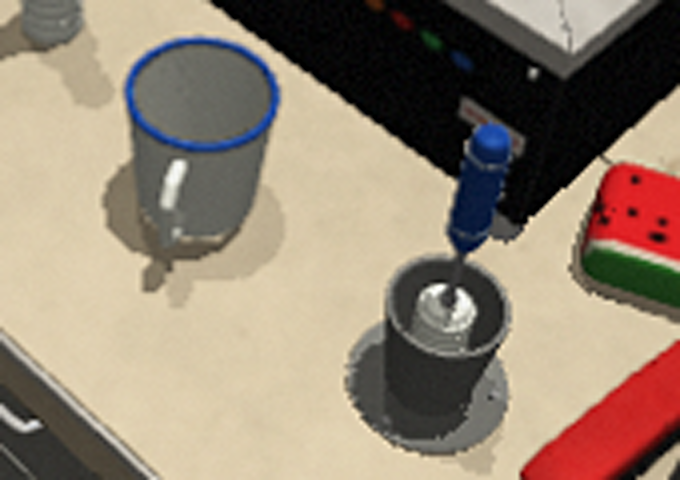

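View pics/cropT.png

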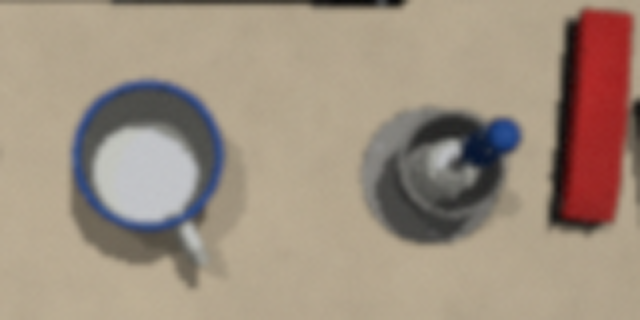

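Run:
```python
from h import *
np.set_printoptions(precision=4,suppress=True)
print('handle top',tri((402.7,224.2),(415.7,183.7)));print('handle bot',tri((396,251.2),(408,188)))
print('handle mid',tri((399.9,235.7),(412.5,185)))
print('mouth',onz('top',(402.7,191.2),.075),onz('scene',(392,266.2),.075))
print('flange',onz('top',(397.5,193.5),.003), onz('scene',(386.8,286),.003))
S=cv2.imread('pics/scene0.png');T=cv2.imread('pics/top0.png')
for n,I,w in(('scene',S,(311,200,39,28)),('top',T,(309,171,36,37))):
    h=cv2.cvtColor(I,cv2.COLOR_BGR2HSV);m=cv2.inRange(h,(100,90,50),(125,255,255))
    z=np.zeros_like(m);x,y,a,b=w;z[y-2:y+b+2,x-2:x+a+2]=m[y-2:y+b+2,x-2:x+a+2]
    pts=np.c_[np.where(z)[::-1]].astype(float)+0
    P=onz(n,pts,.093)[:,:2]
    s=np.linalg.lstsq(np.c_[2*P,np.ones(len(P))],(P**2).sum(1),rcond=None)[0]
    print(n,'beaker',s[:2],'r',np.sqrt(s[2]+s[0]**2+s[1]**2))
print('loop end',onz('top',(341.5,217),.05))
# tube: top ring
print('tube', onz('top',(245,221),.07),onz('scene',(253.5,190),.07))
print('large brush base', onz('scene',(292,198),0))
```

```text
handle top (array([ 0.5352, -0.0508,  0.2051]), np.float64(0.0024765518415902966))
handle bot (array([ 0.5362, -0.0519,  0.1239]), np.float64(0.0017584319809878346))
handle mid (array([ 0.5366, -0.0513,  0.1714]), np.float64(0.0013269359500273315))
mouth [[ 0.5341 -0.0489  0.075 ]] [[ 0.5354 -0.0533  0.075 ]]
flange [[ 0.5367 -0.0501  0.003 ]] [[ 0.5335 -0.0547  0.003 ]]
scene beaker [0.54   0.1326] r 0.04211463539111529
top beaker [0.5395 0.1351] r 0.041820201607448135
loop end [[0.4745 0.098  0.05  ]]
tube [[0.4656 0.3304 0.07  ]] [[0.4727 0.3361 0.07  ]]
large brush base [[ 0.5704  0.3021 -0.    ]]
```

Crop confirms that the small brush stands in the grey holder. Its axis is at (0.536,-0.051), the grip at z≈0.171, and the beaker at (0.540,0.134). The measured rim radius of 42 mm fits the given size. Next I'll work out the shift in the tool's axes.

```bash
cat >> h.py <<'E'
def delta(target,yaw=None):
    s=ctrl.get_state();r=R.from_rotvec(s['tool_rot']);M=r.as_matrix()
    # desired: z down, tool y along world +y (or nearest)
    T=R.from_matrix(np.array([[-1,0,0],[0,1,0],[0,0,-1.]]).T)
    print('t',round(s['time'],2),'pos',s['position'].round(4),'F',s['ft_force'].round(1),'w',round(s['grip_width'],3),'tilt',np.degrees(np.arccos(-M[2,2])).round(2))
    print('delta mm',(M.T@(np.array(target)-s['position'])*1000).round(1),'turn',(r.inv()*T).as_rotvec().round(3))
E
python3 - <<'E'
from h import *
delta((.163,.629,.32));delta((.35,.289,.32));delta((.5358,-.0512,.30))
S=cv2.imread('pics/scene0.png');
print(tri((404,240),(401,147)), onz('top',(401,147),0))
E
```

```text
t 0.1 pos [0.1632 0.6287 0.2356] F [ 0.5  0.  -0.2] w 1.001 tilt 0.1
delta mm [  0.2   0.1 -84.4] turn [-0.002 -0.    -0.254]
t 0.1 pos [0.1632 0.6287 0.2356] F [ 0.5  0.  -0.2] w 1.001 tilt 0.1
delta mm [-266.2 -282.1  -83.9] turn [-0.002 -0.    -0.254]
t 0.1 pos [0.1632 0.6287 0.2356] F [ 0.5  0.  -0.2] w 1.001 tilt 0.1
delta mm [-531.4 -564.7  -63.4] turn [-0.002 -0.    -0.254]
(array([ 0.63138143, -0.03638745,  0.06937156]), np.float64(0.033453010225922)) [[ 0.65943558 -0.06298883  0.        ]]
```

```bash
python3 -m handwheel '[[0,0,-60,0,0,0,-1],[-20,-20,-85,0,0,-0.05,-1],[-55,-58,-85,0,0,-0.1,-1],[-95,-100,-85,0,0,-0.15,-1],[-135,-142,-85,0,0,-0.2,-1],[-175,-185,-85,0,0,-0.254,-1],[-215,-228,-85,0,0,-0.254,-1],[-255,-271,-85,0,0,-0.254,-1],[-295,-314,-85,0,0,-0.254,-1],[-335,-356,-85,0,0,-0.254,-1],[-375,-398,-85,0,0,-0.254,-1]]' 25; python3 -c "
from h import *
delta((.5358,-.0512,.28))"
```

```text
time: 1.48
position: [0.4267, 0.1479, 0.3214]
tool_rot: [-0.0, 3.142, 0.001]
ft_force: [1.1, -0.0, 0.7]
grip_width: 1.0
t 1.48 pos [0.4267 0.1479 0.3214] F [ 1.1 -0.   0.7] w 1.0 tilt 0.02
delta mm [-109.  -199.1   41.3] turn [0. 0. 0.]
```

```bash
python3 -m handwheel '[[-25,-45,5,0,0,0,-1],[-50,-90,15,0,0,0,-1],[-75,-135,25,0,0,0,-1],[-100,-180,40,0,0,0,-1],[-109,-199,41,0,0,0,-1],[-109,-199,41,0,0,0,-1],[-109,-199,41,0,0,0,-1]]'
python3 - <<'E'
from h import *
for n in("scene","top"): cv2.imwrite(f"pics/{n}1.png",ctrl.get_image(n)[:,:,::-1])
delta((.5358,-.0512,.166))
print(proj('scene',[[.5358,-.0512,.171]]),proj('top',[[.5358,-.0512,.171]]))
E
```

```text
time: 2.35
position: [0.535, -0.0478, 0.2804]
tool_rot: [0.003, -3.141, -0.001]
ft_force: [-0.8, 0.0, 0.4]
grip_width: 1.0
t 2.45 pos [ 0.5351 -0.0475  0.2807] F [ 0.3 -0.8  0.3] w 0.998 tilt 0.05
delta mm [ -0.7  -3.8 114.7] turn [0.001 0.    0.003]
[[399.21065931 236.06733912]] [[412.64552569 185.18935059]]
```

View pics/scene1.png

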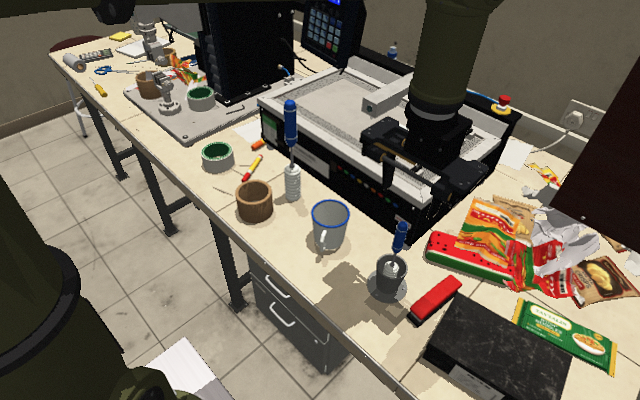

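The view shows the gripper centred above the handle at about (400,235), and the path down is clear. I'll descend and grip.

```bash
python3 -m handwheel '[[-1,-4,20,0,0,0,-1],[-1,-4,45,0,0,0,-1],[-1,-4,70,0,0,0,-1],[-1,-4,92,0,0,0,-1],[-1,-4,108,0,0,0,-1],[-1,-4,114,0,0,0,-1],[-1,-4,114,0,0,0,-1]]' 25; python3 -m handwheel '[[0,0,0,0,0,0,0.3],[0,0,0,0,0,0,0.6],[0,0,0,0,0,0,0.9],[0,0,0,0,0,0,1],[0,0,0,0,0,0,1],[0,0,0,0,0,0,1],[0,0,0,0,0,0,1],[0,0,0,0,0,0,1]]' 40;  python3 - <<'E'
from h import *
for n in("scene","top"): cv2.imwrite(f"pics/{n}2.png",ctrl.get_image(n)[:,:,::-1])
delta((.5358,-.0512,.166))
cv2.imwrite('pics/c2.png',cv2.resize(cv2.imread('pics/scene2.png')[150:310,310:480],None,fx=3.7,fy=3.7))
E
```

```text
time: 3.32
position: [0.5364, -0.053, 0.1667]
tool_rot: [-0.001, 3.141, 0.0]
ft_force: [-0.3, -0.4, -0.3]
grip_width: 0.999
time: 4.32
position: [0.5362, -0.0532, 0.1664]
tool_rot: [0.0, -3.141, -0.0]
ft_force: [-0.5, -0.5, -0.8]
grip_width: 0.236
t 4.42 pos [ 0.5362 -0.0532  0.1664] F [ 0.3 -0.2 -1.5] w 0.231 tilt 0.02
delta mm [0.4 2.  0.4] turn [-0. -0.  0.]
```

View pics/c2.png

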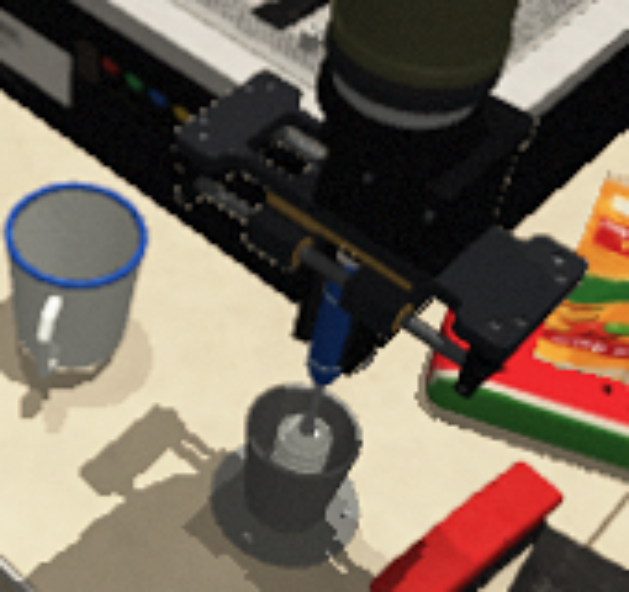

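The opening is 20 mm, which fits the 21 mm handle. I'll lift it and move over the beaker.

```bash
python3 -m handwheel '[[0,0,-15,0,0,0,1],[0,0,-45,0,0,0,1],[0,0,-80,0,0,0,1],[0,0,-110,0,0,0,1],[0,0,-125,0,0,0,1],[0,0,-130,0,0,0,1],[0,0,-130,0,0,0,1]]'; python3 -m handwheel '[[0,15,0,0,0,0,1],[-1,45,0,0,0,0,1],[-2,80,0,0,0,0,1],[-3,115,0,0,0,0,1],[-3,150,0,0,0,0,1],[-4,175,0,0,0,0,1],[-4,187,0,0,0,0,1],[-4,187,0,0,0,0,1],[-4,187,0,0,0,0,1]]';  python3 - <<'E'
from h import *
for n in("scene","top"): cv2.imwrite(f"pics/{n}3.png",ctrl.get_image(n)[:,:,::-1])
delta((.5398,.1338,.166))
cv2.imwrite('pics/c3.png',cv2.resize(cv2.imread('pics/scene3.png')[80:280,230:430],None,fx=3,fy=3))
print(proj('scene',[[.5398,.1338,.131]])-[230,80])
E
```

```text
time: 5.3
position: [0.5361, -0.0531, 0.296]
tool_rot: [0.0, -3.141, 0.0]
ft_force: [-0.5, -0.1, -1.5]
grip_width: 0.228
time: 6.42
position: [0.5404, 0.1323, 0.2965]
tool_rot: [-0.003, -3.141, 0.001]
ft_force: [-0.2, -0.4, -1.4]
grip_width: 0.233
t 6.53 pos [0.5405 0.1324 0.2967] F [-0.6  0.1 -0.6] w 0.231 tilt 0.02
delta mm [  0.7   1.4 130.7] turn [-0.     0.    -0.002]
[[100.36991516 120.73774597]]
```

View pics/c3.png

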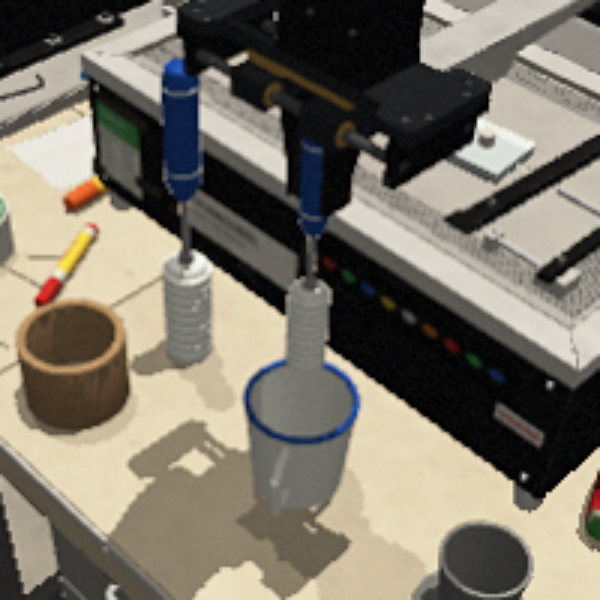

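The picture shows the head's end at crop (305,365), within 1-2 px of the predicted point over the beaker's axis. Tube and large brush stand clear. Next are the first push and the draw up.

```bash
python3 -m handwheel '[[0,1,20,0,0,0,1],[0,1,45,0,0,0,1],[0,1,70,0,0,0,1],[0,1,95,0,0,0,1],[0,1,112,0,0,0,1],[0,1,122,0,0,0,1],[0,1,126,0,0,0,1],[0,1,126,0,0,0,1],[0,1,126,0,0,0,1],[0,1,126,0,0,0,1]]';  python3 - <<'E'
from h import *
cv2.imwrite("pics/scene4.png",ctrl.get_image("scene")[:,:,::-1])
delta((.5398,.1338,.166))
cv2.imwrite('pics/c4.png',cv2.resize(cv2.imread('pics/scene4.png')[80:280,230:430],None,fx=3,fy=3))
E
```

```text
time: 7.78
position: [0.5406, 0.1349, 0.1711]
tool_rot: [-0.0, 3.141, 0.001]
ft_force: [-0.7, 1.2, -0.9]
grip_width: 0.236
t 7.83 pos [0.5405 0.1349 0.171 ] F [-0.1 -1.  -0.6] w 0.229 tilt 0.05
delta mm [ 0.7 -1.1  5. ] turn [0.    0.001 0.   ]
```

View pics/c4.png

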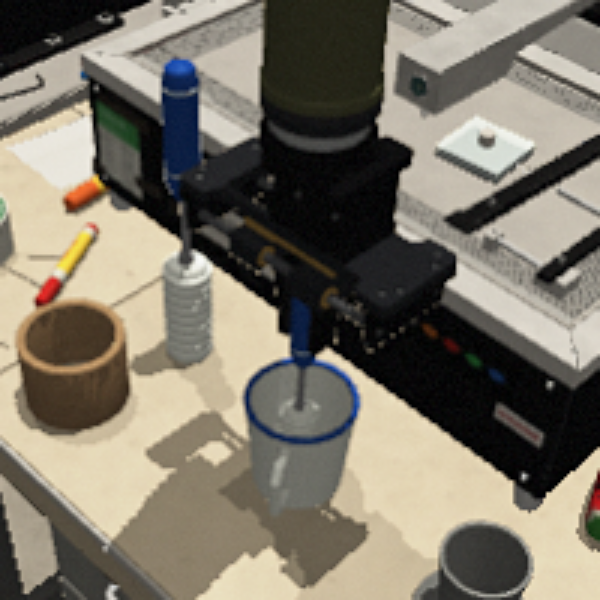

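The head is seen down in the middle of the beaker, the end about 5 mm above its floor. Now up 62 mm, hold, then down again.

```bash
python3 -m handwheel '[[0,-1,-15,0,0,0,1],[0,-1,-35,0,0,0,1],[0,-1,-55,0,0,0,1],[0,-1,-62,0,0,0,1],[0,-1,-62,0,0,0,1],[0,-1,-62,0,0,0,1]]'; python3 -m handwheel '[[0,0,15,0,0,0,1],[0,0,35,0,0,0,1],[0,0,52,0,0,0,1],[0,0,60,0,0,0,1],[0,0,63,0,0,0,1],[0,0,63,0,0,0,1],[0,0,63,0,0,0,1],[0,0,63,0,0,0,1]]'
python3 - <<'E'
from h import *
cv2.imwrite("pics/scene5.png",ctrl.get_image("scene")[:,:,::-1])
delta((.5398,.1338,.166))
cv2.imwrite('pics/c5.png',cv2.resize(cv2.imread('pics/scene5.png')[80:280,230:430],None,fx=3,fy=3))
E
```

```text
time: 8.57
position: [0.5398, 0.1337, 0.2319]
tool_rot: [0.0, -3.14, 0.001]
ft_force: [-0.6, -0.8, -1.2]
grip_width: 0.232
time: 9.57
position: [0.5406, 0.1339, 0.1701]
tool_rot: [-0.0, 3.141, 0.001]
ft_force: [0.7, -0.4, -1.5]
grip_width: 0.233
t 9.62 pos [0.5406 0.1339 0.17  ] F [ 0.1  0.7 -1.4] w 0.235 tilt 0.05
delta mm [ 0.8 -0.1  4. ] turn [0.    0.001 0.   ]
```

View pics/c5.png

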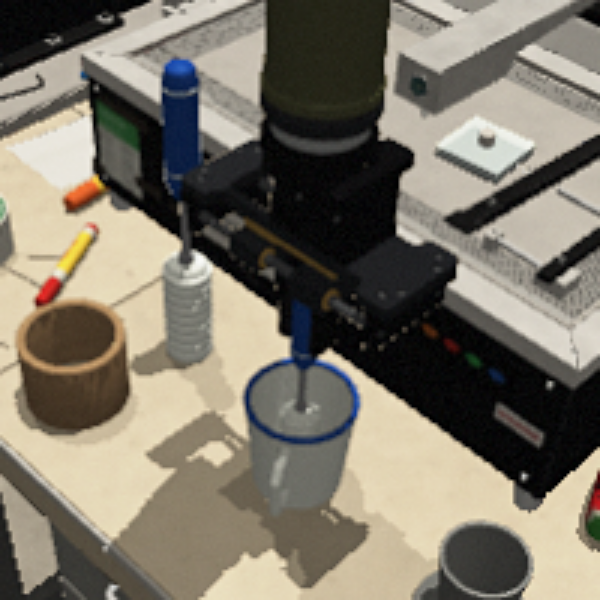

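The head is again at the bottom and the beaker has not moved. I'll lift and carry the brush back over the holder.

```bash
python3 -m handwheel '[[0,0,-15,0,0,0,1],[0,0,-45,0,0,0,1],[0,0,-80,0,0,0,1],[0,0,-110,0,0,0,1],[0,0,-127,0,0,0,1],[0,0,-127,0,0,0,1],[0,0,-127,0,0,0,1]]'; python3 -m handwheel '[[0,-15,0,0,0,0,1],[1,-45,0,0,0,0,1],[2,-80,0,0,0,0,1],[3,-115,0,0,0,0,1],[4,-150,0,0,0,0,1],[4,-175,0,0,0,0,1],[4,-186,0,0,0,0,1],[4,-186,0,0,0,0,1],[4,-186,0,0,0,0,1],[4,-186,0,0,0,0,1]]';  python3 - <<'E'
from h import *
for n in("scene","top"): cv2.imwrite(f"pics/{n}6.png",ctrl.get_image(n)[:,:,::-1])
delta((.5358,-.0518,.1664))
cv2.imwrite('pics/c6.png',cv2.resize(cv2.imread('pics/scene6.png')[130:330,300:500],None,fx=3,fy=3))
print((proj('scene',[[.5358,-.0518,.1325]])-[300,130])*3)
E
```

```text
time: 10.5
position: [0.5397, 0.1338, 0.2954]
tool_rot: [0.0, -3.14, 0.001]
ft_force: [0.1, 1.0, -0.8]
grip_width: 0.231
time: 11.75
position: [0.5364, -0.0509, 0.2964]
tool_rot: [0.004, -3.141, -0.0]
ft_force: [-1.2, 0.9, -1.0]
grip_width: 0.232
t 11.85 pos [ 0.5364 -0.0513  0.2965] F [-0.3  0.5 -0.3] w 0.231 tilt 0.01
delta mm [  0.6  -0.5 130.1] turn [ 0.    -0.     0.002]
[[288.35172914 356.06321467]]
```

View pics/c6.png

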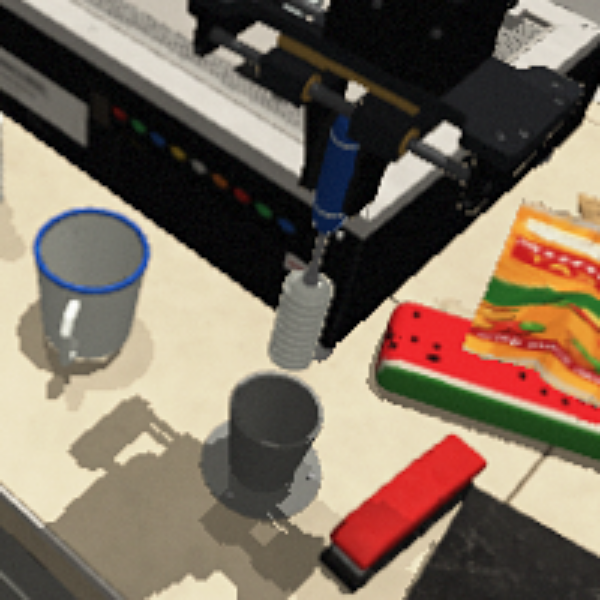

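The head's end is at (292,358) in the crop, close to the predicted (288,356), above the empty holder mouth at (276,410). I'll lower it.

```bash
python3 -m handwheel '[[1,0,20,0,0,0,1],[1,0,45,0,0,0,1],[1,0,70,0,0,0,1],[1,0,90,0,0,0,1],[1,0,105,0,0,0,1],[1,0,117,0,0,0,1],[1,0,125,0,0,0,1],[1,0,129,0,0,0,1],[1,0,129,0,0,0,1],[1,0,129,0,0,0,1]]'
python3 - <<'E'
from h import *
cv2.imwrite("pics/scene7.png",ctrl.get_image("scene")[:,:,::-1])
delta((.5358,-.0518,.1664))
cv2.imwrite('pics/c7.png',cv2.resize(cv2.imread('pics/scene7.png')[130:330,300:500],None,fx=3,fy=3))
E
```

```text
time: 13.1
position: [0.5357, -0.0522, 0.168]
tool_rot: [-0.0, 3.141, 0.0]
ft_force: [-0.3, 0.3, -0.5]
grip_width: 0.233
t 13.15 pos [ 0.5357 -0.0522  0.1681] F [ 0.2  0.5 -1.2] w 0.232 tilt 0.06
delta mm [-0.1  0.4  1.7] turn [0.    0.001 0.   ]
```

View pics/c7.png

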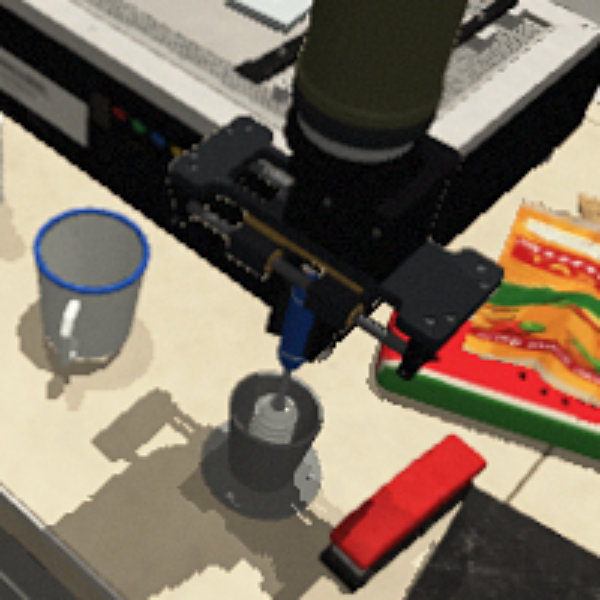

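The brush is seated with its head inside the holder. I'll lower it 2 mm more, open slowly and retreat straight up.

```bash
python3 -m handwheel '[[0,0,2,0,0,0,1],[0,0,2,0,0,0,0.6],[0,0,2,0,0,0,0.4],[0,0,2,0,0,0,0.2],[0,0,2,0,0,0,0],[0,0,2,0,0,0,-0.5],[0,0,2,0,0,0,-1],[0,0,2,0,0,0,-1],[0,0,2,0,0,0,-1],[0,0,2,0,0,0,-1]]' 10; python3 -m handwheel '[[0,0,-10,0,0,0,-1],[0,0,-30,0,0,0,-1],[0,0,-55,0,0,0,-1],[0,0,-85,0,0,0,-1],[0,0,-115,0,0,0,-1],[0,0,-130,0,0,0,-1],[0,0,-130,0,0,0,-1],[0,0,-130,0,0,0,-1]]'
python3 - <<'E'
from h import *
for n in("scene","top"): cv2.imwrite(f"pics/{n}8.png",ctrl.get_image(n)[:,:,::-1])
delta((.5358,-.0518,.1664))
cv2.imwrite('pics/c8.png',cv2.resize(cv2.imread('pics/scene8.png')[130:330,230:450],None,fx=3,fy=3))
E
```

```text
time: 14.4
position: [0.5353, -0.0522, 0.1656]
tool_rot: [-0.0, 3.142, 0.0]
ft_force: [0.4, 0.1, 1.0]
grip_width: 0.956
time: 15.4
position: [0.5348, -0.0521, 0.2944]
tool_rot: [0.0, -3.14, 0.0]
ft_force: [-0.5, -0.3, 0.4]
grip_width: 1.002
t 15.5 pos [ 0.5347 -0.0521  0.2943] F [0.8 0.7 0.6] w 1.001 tilt 0.13
delta mm [ -1.4   0.3 127.9] turn [-0.    -0.002  0.   ]
```

View pics/c8.png

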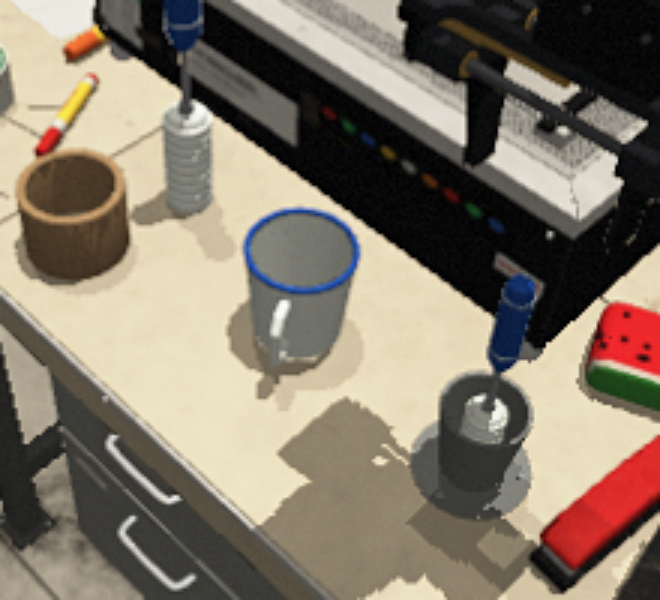

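The brush stands in the holder, and the beaker and tube look unmoved. I'll do a numeric check against the start picture, then hand in.

Run:
```python
from h import *
for i in(0,8):
    I=cv2.imread(f'pics/scene{i}.png');h=cv2.cvtColor(I,cv2.COLOR_BGR2HSV);m=cv2.inRange(h,(100,110,50),(125,255,255))
    k,l,st,ce=cv2.connectedComponentsWithStats(m)
    for j in range(1,k):
        if st[j,4]>150 and ce[j][0]>300: print(i,st[j],ce[j].round(1))
d=cv2.absdiff(cv2.imread('pics/scene0.png'),cv2.imread('pics/scene8.png'))
print('tube diff',d[178:225,233:275].mean())
ctrl.close_job()
```

```text
0 [311 200  39  28 186] [330.6 215. ]
0 [393 221  15  32 274] [399.9 235.7]
8 [312 200  38  28 184] [330.8 215. ]
8 [393 221  15  33 279] [400.1 236.7]
tube diff 11.890915231340763
the job is handed in; nothing more can be done
```

Run:
```python
import cv2,numpy as np
a,b=[cv2.cvtColor(cv2.imread(f'pics/scene{i}.png'),cv2.COLOR_BGR2GRAY).astype(np.float32) for i in(0,8)]
for n,(y,x) in dict(tube=(178,233),bigbrush=(90,270),pens=(140,210)).items():
    print(n,cv2.phaseCorrelate(a[y:y+48,x:x+44],b[y:y+48,x:x+44]),abs(a-b)[y:y+48,x:x+44].mean())
```

```text
tube ((0.47217091560626656, -0.03958983313278708), 0.9963580746341635) 12.778409
bigbrush ((0.5247415240156421, 0.01630295294499362), 1.0008658371589803) 13.076705
pens ((0.47847922506602103, 0.04347991755221159), 1.0059428788169666) 15.984848
```

I took the small brush from its grey holder and pushed its head to the beaker's bottom. I drew it up about 65 mm, pushed it down again, stood it back in the holder, let go and backed off upwards. The job was handed in at about 15.5 s; no verdict is reported.

**Brushing:** going by the arm's readings, the head's end was about 5 mm and then 4 mm above the beaker floor, within about 2 mm of its axis. Forces stayed around 1–2 N throughout.

**Last checks, start picture against end picture:**
- **Brush handle:** within 1 px of where it started, upright in the holder.
- **Beaker rim:** within 0.2 px.
- **Tube:** a plain picture difference gave a mean of about 12 grey levels, which looked suspicious. A shift check, run only after handing in, showed the same apparent shift of about 0.5 px in the tube and in two other patches that nothing touched. The tube therefore did not move.

**Disagreement:** the two cameras differed by 2–6 mm on the holder's position (up to 9 mm on the tube). For the holder I used a middle value that also matched the handle's measured axis.

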